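# Reverse the gravers into the travel rack

## Task

Move the four gravers from the wooden storage rack into the bare aluminium travel rack, one per hole, in reverse order: the graver that stood at the left end of the storage rack goes to the right end of the travel rack, and so on, because the next engraver works through the set from the other end. Leave every graver standing upright, point down, with its shank fully in the hole and its handle resting on the rack.

Things in the scene. Friction and masses are not known exactly. Their poses are not given: they have to be found in the camera images.
- red_handle (a point): Graver with red crown, upright, point down, 60 g. Round wooden handle 38 mm across, 34 mm tall: straight-sided 2 to 20 mm above its flat underside, domed red top. Below: ferrule 11 mm across, 10 mm long, then shank 6 mm across; its point is 55 mm below the underside. This point: on the axis, mid straight part, 14 mm above the underside (grip here). z: up along the tool; its yaw means nothing.
- yellow_handle (a point): Graver with yellow crown, upright, point down, 60 g. Round wooden handle 38 mm across, 34 mm tall: straight-sided 2 to 20 mm above its flat underside, domed yellow top. Below: ferrule 11 mm across, 10 mm long, then shank 6 mm across; its point is 55 mm below the underside. This point: on the axis, mid straight part, 14 mm above the underside (grip here). z: up along the tool; its yaw means nothing.
- green_handle (a point): Graver with green crown, upright, point down, 60 g. Round wooden handle 38 mm across, 34 mm tall: straight-sided 2 to 20 mm above its flat underside, domed green top. Below: ferrule 11 mm across, 10 mm long, then shank 6 mm across; its point is 55 mm below the underside. This point: on the axis, mid straight part, 14 mm above the underside (grip here). z: up along the tool; its yaw means nothing.
- blue_handle (a point): Graver with blue crown, upright, point down, 60 g. Round wooden handle 38 mm across, 34 mm tall: straight-sided 2 to 20 mm above its flat underside, domed blue top. Below: ferrule 11 mm across, 10 mm long, then shank 6 mm across; its point is 55 mm below the underside. This point: on the axis, mid straight part, 14 mm above the underside (grip here). z: up along the tool; its yaw means nothing.
- collar_red: Flat red ring fixed on the storage rack around one hole; 52 mm outside, 25 mm inside, 4 mm thick. The red graver starts in it, handle underside resting on the ring. The ring stays behind and so still shows where that graver stood. Origin: centre of the ring's underside, level with the rack's top.
- collar_yellow: Flat yellow ring fixed on the storage rack around one hole; 52 mm outside, 25 mm inside, 4 mm thick. The yellow graver starts in it, handle underside resting on the ring. The ring stays behind and so still shows where that graver stood. Origin: centre of the ring's underside, level with the rack's top.
- collar_green: Flat green ring fixed on the storage rack around one hole; 52 mm outside, 25 mm inside, 4 mm thick. The green graver starts in it, handle underside resting on the ring. The ring stays behind and so still shows where that graver stood. Origin: centre of the ring's underside, level with the rack's top.
- collar_blue: Flat blue ring fixed on the storage rack around one hole; 52 mm outside, 25 mm inside, 4 mm thick. The blue graver starts in it, handle underside resting on the ring. The ring stays behind and so still shows where that graver stood. Origin: centre of the ring's underside, level with the rack's top.
- storage_rack: Fixed wooden rack, 60 mm deep (x), 256 mm long (y), 70 mm high: 10 mm top plate on end cheeks, four holes with coloured rings at x = 0, y = -96, -32, +32, +96 mm. Origin: centre of its underside; z up. Yaw within 0.15 rad, so +y is the left end as seen from the robot.
- travel_rack: Fixed bare aluminium rack, no rings, 60 mm deep (x), 256 mm long (y), 70 mm high: 10 mm top plate, four empty through holes 24 mm across at x = 0, y = -96, -32, +32, +96 mm, open 60 mm deep. Origin: centre of its underside; z up. Yaw within 0.15 rad, so +y is the left end as seen from the robot. Either rack may be the nearer one.
Things that resemble listed ones, but are neither listed nor needed, are in the scene too. Leave any pink look-alike of the part that bears yellow_handle alone.

How it is judged:
By the outcome, as a careful person would: the job done as asked, in the order asked, and still so for the second after the job is handed in, with the robot touching nothing.
It also fails if it takes over 86 s, if anything falls off the work surface, if the arm or the gripper's body presses on something with over 40 N, if the wrist force passes 120 N, or if a joint passes its speed limit or range.

## Robot

A 6-joint arm with a two-finger parallel gripper is mounted at the origin on the work surface. World frame = base frame: x ahead of the robot, y to its left, z up, the work surface at z = 0. Lengths are in m, angles in rad, forces in N, time in s.
With the tool pointing down it reaches from about 0.35 to 0.975 m from the base axis. Payload 4.9 kg.
Tool frame: the origin (TCP) lies at the very end of the fingers, on their centre line; the grasp point (between the pads) lies 19 mm behind it (ctrl.pinch_z is the distance from the TCP to the grasp point, in m); z points along the fingers, y is the line along which they close (so a half turn about z gives the same grasp; the last joint's range is limited). The gripper opens to 85 mm and grips with 20 to 120 N. Pads are 22 mm wide; open, the fingers measure 114 mm over their backs; the gripper's body (76 mm by 85 mm) begins 54 mm behind the grasp point. The pads swing forward as they close: fully open they stand 13 mm farther back than shut.
Start: joints at [-1.454, 0.053, 1.613, -0, 1.476, -0.119], TCP at [0.146, -0.608, 0.205] pointing down, gripper open.
Joint ranges: [-3.01, 3.01], [-1.01, 2.22], [0.06, 2.58], [-1.02, 4.17], [0.09, 2.62], [-3.14, 3.14]. Speed limits (rad/s): [2.57, 2.57, 3.14, 3.14, 3.14, 3.14].

## Interface

Orientations are given as a rotation vector (axis times angle).
In Python, from station import ctrl, optics gives the robot as it stands. The module is installed in compiled form; this text tells all that it offers.
- The arm moves only by the shell command python3 -m handwheel 'ROWS' [OPENING] [FORCE]. ROWS is JSON, one flat list of numbers, 6 for each row, row after row: the shift along the tool's x, y, z in m, then the turn, a rotation vector about the tool's x, y, z in degrees. A call has 1 to 20 rows; each row shifts and turns the commanded pose from where the row before left it, along the tool's axes as they then stand; what a row does not reach is not made up. A row lasts 1/10 s, in which the tool goes at most 50 mm and 8.59 degrees, less where a joint would pass 70% of its speed; a pose out of reach is approached as far as the arm can. A call is refused whole if a number of a shift passes 0.05 or a number of a turn 8.59, either way. A call with a gripper value outside its range is refused whole. OPENING is the closure, from 0 (fully open) to 1 (shut), set as the call begins (- or left out, the last holds). The fingers move at their own pace and stop on an object; FORCE is the grip in N (left out, the last holds). Time passes only in rows, so rows that do not move let the fingers close. It gives the time, the measured TCP pose, the force and the opening at its end, in the units of the state.
- ctrl.get_obs(): the state, without advancing time (a new reading comes with each control period).
- optics.get_image(name): name is "scene" or "top" or "wrist"; returns (picture, depth): 420x560x3 uint8, red, green, blue; 420x560 float32, m along the optical axis (not along the pixel's ray), 0 where there is no reading.
- optics.get_calibration(name): a dict with "fovy" (degrees; the focal length in pixels is half the picture's height over the tangent of half this angle, whatever the lens; pixels are square), "cx", "cy" (the principal point, pixels), "rvec" (rotation vector, rad) and "tvec" (3), from world to camera coordinates, as OpenCV has them; the wrist camera has in their place "mount" (4x4, takes a point from camera to tool coordinates, whose origin is the TCP and whose axes are the flange's). Camera axes: x right, y down, z forward; pixel columns grow to the right and rows downward; lengths in m; the calibration is good to about 2 mm. A picture is of the moment at which its call begins: read the wrist's pose just before it. get_calibration takes no time and is no camera call.
- ctrl.finish_job(): hands the job in, once; it reports no verdict.
The state is a dict: "t": time; "q": joint angles; "dq": joint speeds; "effort": joint torques, N m; "tool_pos": TCP position; "tool_rot": TCP orientation; "contact_force": force on the tool from outside, world axes, zero at the start; "wrist_torque": the same for the moment, N m; "opening": finger opening in m.
Only numpy, scipy, OpenCV 4.12 (cv2) and the standard library are available. Lean on these libraries where they do the work, as an engineer would, in place of code of your own. Each camera call takes 0.05 s, during which the arm holds its last target. There are 200 camera calls.

## Working session

There is one attempt and no reset: what is moved stays moved. The work goes in short steps, Python scripts to look and compute and a shell command to move; the robot and the scene stay as the last step left them, time stands still between calls to the robot, and variables do not carry over. Pictures are saved under pics/ and viewed, on a budget of 14 in all, crops included, one or two more only if the job needs it, and the job is handed in when it is done.

```bash
mkdir -p pics; cat > h.py <<'E'
import numpy as np, cv2
from scipy.spatial.transform import Rotation as R
from station import ctrl, optics
def K(c,shape=(420,560)):
    f=shape[0]/2/np.tan(np.radians(c['fovy'])/2); return f,c['cx'],c['cy']
def pose(name):
    c=optics.get_calibration(name)
    if 'mount' in c:
        o=ctrl.get_obs(); T=np.eye(4); T[:3,:3]=R.from_rotvec(o['tool_rot']).as_matrix(); T[:3,3]=o['tool_pos']
        return c,T@np.array(c['mount'])
    T=np.eye(4); T[:3,:3]=R.from_rotvec(np.ravel(c['rvec'])).as_matrix(); T[:3,3]=np.ravel(c['tvec'])
    return c,np.linalg.inv(T)
def grab(name):
    c,T=pose(name); im,d=optics.get_image(name); return im,d,c,T
def ray(c,T,u,v,z):
    f,cx,cy=K(c); r=T[:3,:3]@np.array([(u-cx)/f,(v-cy)/f,1]); return T[:3,3]+r*(z-T[2,3])/r[2]
def pt(c,T,u,v,d):
    f,cx,cy=K(c); return T[:3,:3]@(np.array([(u-cx)/f,(v-cy)/f,1])*d)+T[:3,3]
E
python3 - <<'E'
from h import *
for n in('scene','top','wrist'):
    im,d,c,T=grab(n); cv2.imwrite(f'pics/{n}0.png',im[:,:,::-1]); np.savez(f'pics/{n}0.npz',im=im,d=d,T=T)
    print(n,c,T.round(3).tolist(),d.min(),d.max())
print(ctrl.get_obs(),ctrl.pinch_z)
E
```

```text
scene {'fovy': 53.37226264642626, 'cx': 275.9640509468138, 'cy': 210.08456931999922, 'rvec': array([ 1.16128096,  2.42627088, -0.9112573 ]), 'tvec': array([ 0.35591264, -0.29433762,  1.02722411])} [[-0.628, 0.588, -0.51, 0.921], [0.778, 0.472, -0.414, 0.288], [-0.003, -0.657, -0.754, 0.582], [0.0, 0.0, 0.0, 1.0]] 0.0 3.047075
top {'fovy': 50.69511435399035, 'cx': 279.46210926626895, 'cy': 207.75390783854098, 'rvec': array([ 2.1546703 , -2.15962103,  0.17869363]), 'tvec': array([-0.02184006,  0.58668249,  0.86523303])} [[-0.004, -0.99, 0.143, 0.457], [-1.0, 0.001, -0.022, -0.003], [0.022, -0.143, -0.99, 0.94], [0.0, 0.0, 0.0, 1.0]] 0.0 1.7645103
wrist {'fovy': 66.1968010230888, 'cx': 279.11290146088953, 'cy': 208.87228323173224, 'mount': array([[-1.49199018e-03, -9.59499379e-01, -2.81706790e-01,
         7.11175794e-02],
       [ 9.99998747e-01, -1.58067850e-03,  8.75794887e-05,
        -1.04981853e-03],
       [-5.29320332e-04, -2.81706306e-01,  9.59500535e-01,
        -1.69159352e-01],
       [ 0.00000000e+00,  0.00000000e+00,  0.00000000e+00,
         1.00000000e+00]])} [[0.232, -0.933, -0.274, 0.215], [-0.973, -0.223, -0.064, -0.59], [-0.001, 0.281, -0.96, 0.373], [0.0, 0.0, 0.0, 1.0]] 0.0 1.4554718
{'t': 0.15, 'q': array([-1.45399103e+00,  5.32357376e-02,  1.61401047e+00,  2.20776584e-05,
        1.47598836e+00, -1.19008301e-01]), 'dq': array([ 8.89249256e-04,  1.97185406e-04, -4.68219156e-03, -9.21245418e-04,
       -2.99425733e-05, -9.73269977e-04]), 'effort': array([ 6.86904550e-04, -3.94240558e+01, -3.70721841e+01, -9.52678602e-05,
        4.57451271e-03, -1.69034173e-07]), 'tool_pos': array([ 0.14596   , -0.60716304,  0.2038075 ]), 'tool_rot': array([-3.11815060e+00, -3.69361055e-01, -3.73424180e-05]), 'contact_force': array([-0.77080799,  0.73837868,  1.10682986]), 'wrist_torque': array([0.00234529, 0.030845  , 0.0489254 ]), 'opening': 0.08550082085412168} 0.0187
```

View pics/top0.png

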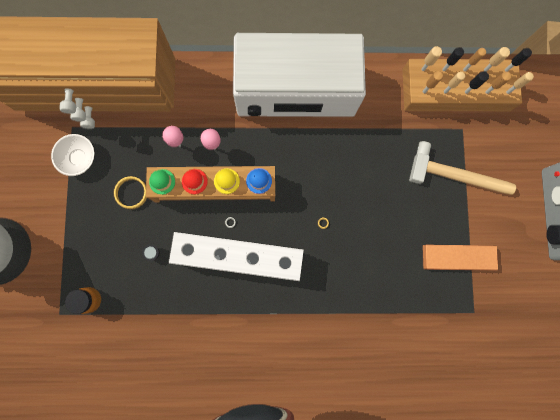

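View pics/scene0.png

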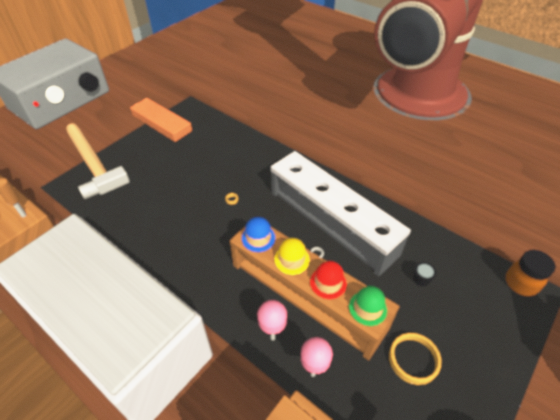

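The top view shows the storage rack with the crowns, left to right: green (160,181), red (194,180), yellow (227,180) and blue (259,180). The travel rack is the white one, with holes at (188,250), (220,254), (253,258) and (285,263). There are two pink look-alikes at (173,136) and (210,140), which I'll avoid. The left-to-right order in the travel rack must be blue, yellow, red, green.

```bash
python3 - <<'E'
from h import *
cols={'green':(60,15),'red':(0,8),'yellow':(27,8),'blue':(110,15),'pink':(170,10)}
for n in('top','scene'):
    z=np.load(f'pics/{n}0.npz'); im,d,T=z['im'],z['d'],z['T']; c=optics.get_calibration(n)
    hsv=cv2.cvtColor(im,cv2.COLOR_RGB2HSV).astype(int)
    roi=np.zeros(d.shape,bool)
    if n=='top': roi[120:210,140:280]=1
    else: roi[210:380,220:400]=1
    for k,(h,w) in cols.items():
        dh=np.abs((hsv[...,0]-h+90)%180-90)
        m=((dh<=w)&(hsv[...,1]>(90 if k=='pink' else 170))&(hsv[...,2]>60)&roi).astype(np.uint8)
        nn,l,st,ce=cv2.connectedComponentsWithStats(m)
        for i in range(1,nn):
            if st[i,4]<80: continue
            ys,xs=np.where((l==i)&(d>0)); P=np.array([pt(c,T,u,v,d[v,u]) for u,v in zip(xs,ys)])
            top=P[P[:,2]>np.percentile(P[:,2],90)]
            D=P[P[:,2]>P[:,2].max()-0.012]
            print(n,k,st[i].tolist(),ce[i].round(1),'maxz',P[:,2].max().round(4),'top',top.mean(0).round(4),'dome',D.mean(0).round(4))
z=np.load('pics/top0.npz'); im,d,T=z['im'],z['d'],z['T']; c=optics.get_calibration('top')
g=cv2.cvtColor(im,cv2.COLOR_RGB2GRAY); roi=np.zeros_like(g); 
white=(g>170).astype(np.uint8); white[:, :160]=0; white[:225]=0; white[290:]=0; white[:,310:]=0
cn,_=cv2.findContours(white,cv2.RETR_CCOMP,cv2.CHAIN_APPROX_NONE)
H=[]
for q in cn:
    a=cv2.contourArea(q)
    if a<40: continue
    if a>1000:
        r=cv2.minAreaRect(q); print('rack',r, ray(c,T,*r[0],0.07).round(4), [ray(c,T,*p,.07).round(4).tolist() for p in cv2.boxPoints(r)])
        m=np.zeros_like(g); cv2.drawContours(m,[q],-1,1,-1); ys,xs=np.where((m>0)&(g>170)); print('z',np.median([pt(c,T,u,v,d[v,u])[2] for u,v in zip(xs,ys)]))
    else:
        (u,v),ax,an=cv2.fitEllipse(q); H.append(ray(c,T,u,v,.07)); print('hole',u,v,ax,H[-1].round(4))
H=np.array(sorted(H,key=lambda p:-p[1])); print(np.linalg.norm(np.diff(H,axis=0),axis=1), H.mean(0))
E
```

```text
top red [182, 169, 26, 26, 482] [193.9 180.8] maxz 0.1114 top [0.6351 0.1472 0.1092] dome [0.6353 0.146  0.1056]
top yellow [214, 168, 26, 26, 496] [226.3 180.5] maxz 0.1114 top [0.637  0.0824 0.1092] dome [0.636  0.0822 0.1054]
top blue [247, 169, 25, 24, 400] [258.6 179.9] maxz 0.1115 top [0.6367 0.0191 0.1093] dome [0.6361 0.0187 0.1056]
top pink [166, 126, 17, 21, 145] [176.4 138.3] maxz 0.0884 top [0.7295 0.182  0.0869] dome [0.726  0.1828 0.0825]
top pink [203, 128, 17, 22, 138] [213.5 141.3] maxz 0.0914 top [0.7242 0.1053 0.0881] dome [0.7207 0.1071 0.0843]
scene red [310, 261, 37, 39, 885] [328.4 278.8] maxz 0.1083 top [0.6366 0.1486 0.1068] dome [0.6385 0.1501 0.103 ]
scene yellow [274, 238, 36, 38, 846] [291.7 255.7] maxz 0.1089 top [0.6366 0.0847 0.1066] dome [0.639  0.0867 0.1031]
scene blue [247, 218, 23, 19, 360] [257.5 227.2] maxz 0.1087 top [0.6369 0.0216 0.1071] dome [0.6394 0.0237 0.1033]
scene pink [257, 300, 31, 35, 368] [270.3 315.2] maxz 0.0892 top [0.721  0.1123 0.0875] dome [0.7231 0.1118 0.0842]
scene pink [300, 337, 34, 38, 437] [313.2 352.7] maxz 0.0895 top [0.7262 0.1882 0.0876] dome [0.729  0.1869 0.0841]
rack ((235.8843994140625, 255.84786987304688), (131.69033813476562, 31.256187438964844), 7.765166282653809) [0.488  0.0628 0.07  ] [[0.4757, 0.193, 0.07], [0.5359, 0.1867, 0.07], [0.5004, -0.0689, 0.07], [0.4405, -0.06, 0.07]]
z 0.06990097686148822
hole 284.5647277832031 262.47369384765625 (13.201716423034668, 13.203084945678711) [ 0.4748 -0.0321  0.07  ]
hole 252.30401611328125 258.05682373046875 (13.207219123840332, 13.389362335205078) [0.4836 0.0308 0.07  ]
hole 219.60964965820312 253.60964965820312 (13.248103141784668, 13.283319473266602) [0.4924 0.0945 0.07  ]
hole 187.30113220214844 249.36964416503906 (12.938739776611328, 13.568275451660156) [0.5008 0.1574 0.07  ]
[0.06348598 0.06431531 0.06349164] [0.48790924 0.06264371 0.07      ]
```

Candidates: the crowns above match the description (tops about 0.108 m). The pinks stand lower, at about 0.088 m and x≈0.725, so they are rejected. Blue goes first, at (0.637, 0.020). I turn the tool so the fingers close along world x, then travel above it.

```bash
cat >> h.py <<'E'
def to(x,y,z,yaw=90):
    "tool-frame shift and turn (deg about tool z) from the measured pose to a tool-down pose, tool x at yaw"
    o=ctrl.get_obs(); M=R.from_rotvec(o['tool_rot']); G=R.from_matrix(np.c_[[np.cos(np.radians(yaw)),np.sin(np.radians(yaw)),0],[np.sin(np.radians(yaw)),-np.cos(np.radians(yaw)),0],[0,0,-1]])
    print('shift',M.inv().apply(np.array([x,y,z])-o['tool_pos']).round(4),'turn',np.degrees((M.inv()*G).as_rotvec()).round(2),'F',np.round(o['contact_force'],1),'open',round(o['opening'],4),'t',round(o['t'],2),'pos',np.round(o['tool_pos'],4))
E
python3 -m handwheel '[0,0,0,0,0,-8.5, 0,0,0,0,0,-8.5, 0,0,0,0,0,-8.5, 0,0,0,0,0,-8.5, 0,0,0,0,0,-8.5, 0,0,0,0,0,-8.5, 0,0,0,0,0,-8.5, 0,0,0,0,0,-8.5, 0,0,0,0,0,-8.5, 0,0,0,0,0,0]' 0.3 60
python3 -c "
from h import *
to(.637,.020,.2)"
```

```text
t: 1.15
tool_pos: [0.146, -0.6074, 0.2043]
tool_rot: [-2.221, -2.221, -0.001]
contact_force: [-0.1, 0.7, 0.1]
opening: 0.0597
shift [0.6275 0.4909 0.0048] turn [-0.   -0.05 -0.01] F [-0.1  0.7  0.1] open 0.0597 t 1.15 pos [ 0.146  -0.6074  0.2043]
```

```bash
python3 -m handwheel '[0.035,0.0273,0,0,0,0, 0.035,0.0273,0,0,0,0, 0.035,0.0273,0,0,0,0, 0.035,0.0273,0,0,0,0, 0.035,0.0273,0,0,0,0, 0.035,0.0273,0,0,0,0, 0.035,0.0273,0,0,0,0, 0.035,0.0273,0,0,0,0, 0.035,0.0273,0,0,0,0, 0.035,0.0273,0,0,0,0, 0.035,0.0273,0,0,0,0, 0.035,0.0273,0,0,0,0, 0.035,0.0273,0,0,0,0, 0.035,0.0273,0,0,0,0, 0.035,0.0273,0,0,0,0, 0.035,0.0273,0,0,0,0, 0.035,0.0273,0,0,0,0, 0.032,0.0272,0,0,0,0, 0,0,0,0,0,0, 0,0,0,0,0,0]'
python3 - <<'E'
from h import *
to(.637,.020,.2)
im,d,c,T=grab('wrist'); np.savez('pics/w1.npz',im=im,d=d,T=T); cv2.imwrite('pics/w1.png',im[:,:,::-1])
E
```

```text
t: 3.15
tool_pos: [0.6371, 0.0201, 0.2041]
tool_rot: [-2.222, -2.22, 0.002]
contact_force: [-0.3, 0.4, -0.6]
opening: 0.0597
shift [-0.0001 -0.0001  0.0041] turn [-0.08  0.02 -0.03] F [-0.3  0.4 -0.6] open 0.0597 t 3.15 pos [0.6371 0.0201 0.2041]
```

View pics/w1.png

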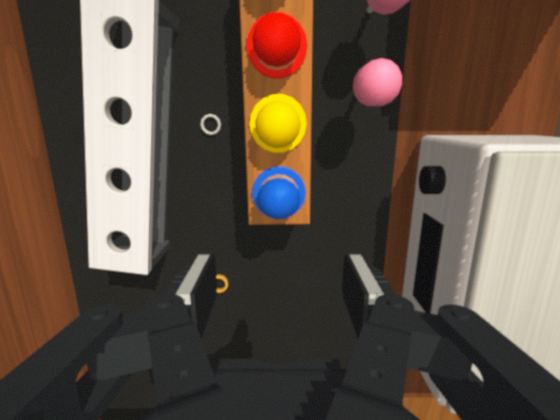

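The wrist view shows blue at (278,195), between the finger lines (midpoint ≈ 279), with its blue ring around it. Pink at (378,82) is clear. The travel holes are at (118,33), (118,110), (118,180) and (118,241). I'll cross-check positions from this view.

```bash
python3 - <<'E'
from h import *
z=np.load('pics/w1.npz'); im,d,T=z['im'],z['d'],z['T']; c=optics.get_calibration('wrist')
hsv=cv2.cvtColor(im,cv2.COLOR_RGB2HSV).astype(int)
for k,h,w in(('blue',110,15),('yellow',27,8),('red',0,8)):
    m=(np.abs((hsv[...,0]-h+90)%180-90)<=w)&(hsv[...,1]>170); m[:,:240]=0; m[:,320:]=0; m[230:]=0
    ys,xs=np.where(m&(d>0)); P=np.array([pt(c,T,u,v,d[v,u]) for u,v in zip(xs,ys)]); D=P[P[:,2]>P[:,2].max()-.006]
    C=P[P[:,2]<.08]
    print(k,P[:,2].max().round(4),D.mean(0).round(4),'ring',((C.min(0)+C.max(0))/2).round(4),np.ptp(C,0).round(4))
g=cv2.cvtColor(im,cv2.COLOR_RGB2GRAY); m=(g>150).astype(np.uint8); m[:,160:]=0
for q in cv2.findContours(m,cv2.RETR_CCOMP,cv2.CHAIN_APPROX_NONE)[0]:
    if 200<cv2.contourArea(q)<2000:
        x,y,w,h=cv2.boundingRect(q); (u,v),ax,_=cv2.fitEllipse(q); print('hole',u,v,ax,ray(c,T,u,v,.07).round(4))
E
```

```text
blue 0.1105 [0.636  0.0217 0.1069] ring [0.6355 0.0243 0.0742] [0.0488 0.042  0.0046]
yellow 0.1101 [0.6352 0.0847 0.1068] ring [0.6347 0.0842 0.0723] [0.0522 0.053  0.0086]
red 0.1101 [0.6346 0.1483 0.1068] ring [0.634  0.1484 0.0732] [0.052  0.0511 0.01  ]
hole 119.06948852539062 239.71893310546875 (17.208242416381836, 25.917217254638672) [ 0.4742 -0.0289  0.07  ]
hole 118.76863861083984 178.66751098632812 (20.561443328857422, 28.085847854614258) [0.4828 0.0337 0.07  ]
hole 118.30907440185547 109.97842407226562 (23.682310104370117, 30.96474266052246) [0.4914 0.0965 0.07  ]
hole 117.78756713867188 32.123409271240234 (27.152063369750977, 34.35540771484375) [0.4999 0.1594 0.07  ]
```

```bash
python3 -m handwheel '[0,0,0.025,0,0,0, 0,0,0.025,0,0,0, 0,0,0.02,0,0,0, 0,0,0.02,0,0,0, 0,0,0.02,0,0,0, 0,0,0,0,0,0, 0,0,0,0,0,0]'
```

```text
t: 3.9
tool_pos: [0.6367, 0.0184, 0.0951]
tool_rot: [-2.223, -2.219, 0.001]
contact_force: [0.3, 0.1, -0.4]
opening: 0.0597
```

```bash
python3 -m handwheel '[0.002,0,0.012,0,0,0, 0,0,0.010,0,0,0, 0,0,0,0,0,0, 0,0,0,0,0,0]'; python3 -m handwheel '[0,0,0,0,0,0, 0,0,0,0,0,0, 0,0,0,0,0,0, 0,0,0,0,0,0, 0,0,0,0,0,0, 0,0,0,0,0,0]' 1 60
```

```text
t: 4.3
tool_pos: [0.6369, 0.0215, 0.0724]
tool_rot: [-2.221, -2.221, 0.001]
contact_force: [-0.0, 0.7, 0.1]
opening: 0.0598
t: 4.9
tool_pos: [0.6378, 0.0215, 0.0738]
tool_rot: [2.22, 2.221, 0.002]
contact_force: [-0.9, 0.9, 4.9]
opening: 0.0275
```

```bash
python3 -m handwheel '[0,0,0,0,0,0, 0,0,0,0,0,0]'; python3 - <<'E'
from h import *
to(.637,.021,.2)
im,d,c,T=grab('wrist'); a=cv2.resize(im[150:,120:440],None,fx=1.2,fy=1.2)
im2,*_=grab('scene'); b=cv2.resize(im2[160:300,200:360],(384,324)); a=cv2.resize(a,(400,324))
cv2.imwrite('pics/g1.png',np.hstack([a,b])[:,:,::-1])
E
```

```text
t: 5.1
tool_pos: [0.6379, 0.0214, 0.0738]
tool_rot: [2.221, 2.221, 0.002]
contact_force: [-0.4, 1.1, 5.5]
opening: 0.0277
shift [-0.0004 -0.0007 -0.1262] turn [ 0.09 -0.    0.01] F [-0.4  1.1  5.5] open 0.0277 t 5.1 pos [0.6379 0.0214 0.0738]
```

View pics/g1.png

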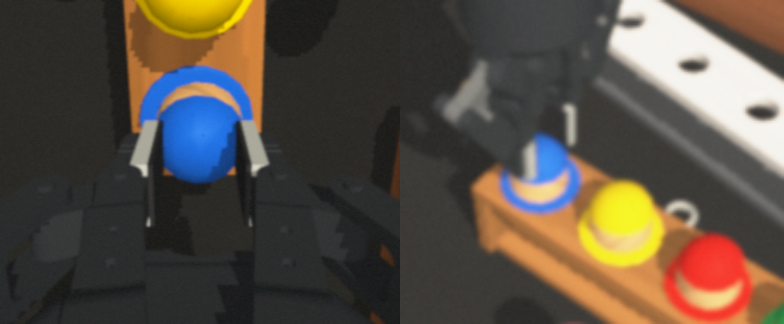

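```bash
python3 - <<'E'
from h import *
im,d,c,T=grab('wrist'); f,cx,cy=K(c); Mi=np.linalg.inv(np.array(c['mount']))
for z in(0,-.0187,-.03):
    p=Mi@[0,0,z,1]; print('axis',z,(f*p[0]/p[2]+cx).round(1),(f*p[1]/p[2]+cy).round(1))
# points in tool frame: crown and finger tips
M=np.array(c['mount'])
def tp(u,v): return (M[:3,:3]@(np.array([(u-cx)/f,(v-cy)/f,1])*d[v,u])+M[:3,3]).round(4)
hsv=cv2.cvtColor(im,cv2.COLOR_RGB2HSV).astype(int)
m=(abs(hsv[...,0]-110)<16)&(hsv[...,1]>170)&(d>0); ys,xs=np.where(m)
P=np.array([tp(u,v) for u,v in zip(xs,ys)]); D=P[P[:,2]<P[:,2].min()+.008]; print('crown tool frame',P[:,2].min(),D.mean(0).round(4),'px',xs.min(),xs.max(),ys.min(),ys.max())
g=(hsv[...,1]<60)&(hsv[...,2]>110)&(d>0)&(d<.25); ys,xs=np.where(g); P=np.array([tp(u,v) for u,v in zip(xs,ys)])
for s in(-1,1):
    q=P[(P[:,1]*s>0)&(abs(P[:,1])<.04)]; print('grey',len(q),q.min(0),q.max(0), np.median(q,0))
E
```

```text
axis 0 280.3 247.2
axis -0.0187 280.4 261.7
axis -0.03 280.5 272.1
crown tool frame -0.0359 [ 0.002  -0.0007 -0.0323] px 233 530 206 348
grey 608 [-0.0098 -0.0287 -0.0728] [ 0.0244 -0.0002  0.004 ] [ 0.012   -0.0178  -0.05145]
grey 574 [-0.0096  0.0003 -0.069 ] [0.0231 0.0244 0.0048] [ 0.012   0.0167 -0.051 ]
```

The depth data put the crown on the tool axis at the expected height, and the pads are about 35–38 mm apart. So the grip is probably on the handle despite the 27.7 mm reading. I'll lift 10 mm and check.

```bash
python3 -m handwheel '[0,0,-0.005,0,0,0, 0,0,-0.005,0,0,0, 0,0,-0.01,0,0,0, 0,0,0,0,0,0, 0,0,0,0,0,0]'; python3 - <<'E'
from h import *
to(.637,.021,.2)
im,d,c,T=grab('wrist'); a=im[150:,120:440]
im2,*_=grab('scene'); b=cv2.resize(im2[160:300,200:360],(384,324)); a=cv2.resize(a,(400,324))
cv2.imwrite('pics/g2.png',np.hstack([a,b])[:,:,::-1])
E
```

```text
t: 5.75
tool_pos: [0.6375, 0.0214, 0.0934]
tool_rot: [2.221, 2.221, 0.001]
contact_force: [-0.2, -0.0, -0.4]
opening: 0.0273
shift [-0.0004 -0.0004 -0.1066] turn [0.06 0.01 0.01] F [-0.2 -0.  -0.4] open 0.0273 t 5.75 pos [0.6375 0.0214 0.0934]
```

View pics/g2.png

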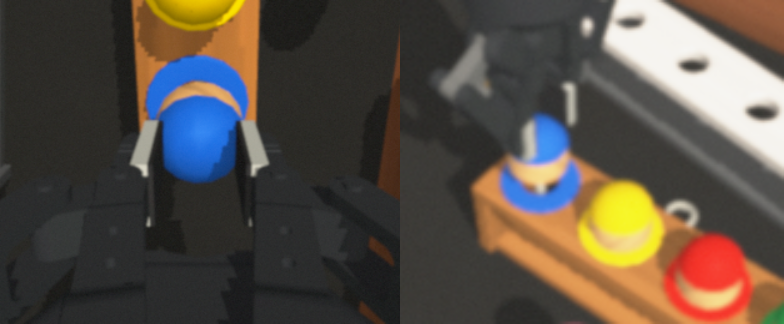

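Blue lifted upright: in the scene crop the ferrule is visible above the ring at (540,185). Next I carry it to the left-end hole (0.5003, 0.1584).

```bash
python3 -m handwheel '[0,0,-0.03,0,0,0, 0,0,-0.035,0,0,0, 0,0,-0.03,0,0,0, 0.0274,-0.0274,0,0,0,0, 0.0274,-0.0274,0,0,0,0, 0.0274,-0.0274,0,0,0,0, 0.0274,-0.0274,0,0,0,0, 0.0274,-0.0274,0,0,0,0, 0,0,0,0,0,-7.8, 0,0,0,0,0,0, 0,0,0,0,0,0]'; python3 - <<'E'
from h import *
to(.5003,.1584,.135,97.8)
im,d,c,T=grab('scene'); im2,*_=grab('wrist')
cv2.imwrite('pics/g3.png',np.hstack([cv2.resize(im[100:300,220:420],(390,390)),cv2.resize(im2[100:],(400,390))])[:,:,::-1])
E
```

```text
t: 6.95
tool_pos: [0.5002, 0.1582, 0.1876]
tool_rot: [2.068, 2.365, -0.0]
contact_force: [-0.0, -0.5, -0.9]
opening: 0.0275
shift [0.0002 0.0001 0.0526] turn [-0.01  0.01 -0.15] F [-0.  -0.5 -0.9] open 0.0275 t 6.95 pos [0.5002 0.1582 0.1876]
```

View pics/g3.png

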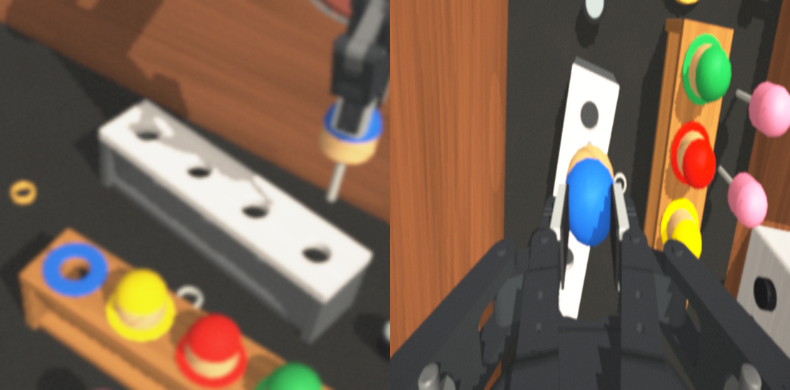

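The scene crop shows blue upright above the rack; its lean fits the perspective. I'll check the hole under it numerically.

```bash
python3 - <<'E'
from h import *
im,d,c,T=grab('wrist'); g=cv2.cvtColor(im,cv2.COLOR_RGB2GRAY); m=(g>150).astype(np.uint8); m[300:]=0
for q in cv2.findContours(m,cv2.RETR_CCOMP,cv2.CHAIN_APPROX_NONE)[0]:
    if 150<cv2.contourArea(q)<3000:
        (u,v),ax,_=cv2.fitEllipse(q); print('hole',u,v,ax,ray(c,T,u,v,.07).round(4))
E
```

```text
hole 283.30767822265625 258.788818359375 (17.427047729492188, 22.023550033569336) [0.512  0.0966 0.07  ]
hole 516.4478759765625 274.2801513671875 (41.47040939331055, 83.03846740722656) [0.7419 0.1105 0.07  ]
hole 406.5262451171875 274.267822265625 (57.45845031738281, 71.55371856689453) [0.6347 0.0962 0.07  ]
hole 428.337646484375 235.67274475097656 (41.081817626953125, 55.68655014038086) [0.6454 0.1386 0.07  ]
hole 446.2310791015625 199.66946411132812 (30.601055145263672, 43.068790435791016) [0.6524 0.1752 0.07  ]
hole 539.2368774414062 187.59716796875 (38.14434814453125, 48.76143264770508) [0.733  0.1974 0.07  ]
hole 278.74505615234375 193.79762268066406 (22.799760818481445, 25.317665100097656) [0.4991 0.1604 0.07  ]
hole 430.8843078613281 184.6458740234375 (70.82125854492188, 159.5772705078125) [0.6348 0.1871 0.07  ]
hole 286.12646484375 100.98783874511719 (24.253440856933594, 25.860183715820312) [0.4947 0.2411 0.07  ]
```

The hole under the tool measures (0.4991, 0.1604), which is within 2 mm of the tool. Lowering.

```bash
python3 -m handwheel '[0.001,0,0.03,0,0,0, 0,0,0.03,0,0,0, 0,0,0.025,0,0,0, 0,0,0.02,0,0,0, 0,0,0.007,0,0,0, 0,0,0,0,0,0, 0,0,0,0,0,0]'; python3 -m handwheel '[0,0,0.003,0,0,0, 0,0,0,0,0,0, 0,0,0,0,0,0]'
```

```text
t: 7.8
tool_pos: [0.501, 0.1593, 0.0769]
tool_rot: [2.065, 2.366, 0.002]
contact_force: [0.4, 0.1, -0.8]
opening: 0.0272
t: 8.1
tool_pos: [0.5005, 0.1595, 0.0735]
tool_rot: [2.065, 2.367, 0.001]
contact_force: [0.4, -0.9, 0.8]
opening: 0.0279
```

```bash
python3 -m handwheel '[0,0,0.002,0,0,0, 0,0,0,0,0,0]'; python3 -m handwheel '[0,0,0,0,0,0, 0,0,0,0,0,0, 0,0,0,0,0,0, 0,0,0,0,0,0, 0,0,-0.02,0,0,0, 0,0,-0.03,0,0,0, 0,0,-0.04,0,0,0, 0,0,0,0,0,0, 0,0,0,0,0,0]' 0.3; python3 - <<'E'
from h import *
to(.636,.0838,.165,90)
im,d,c,T=grab('scene'); im2,*_=grab('wrist')
cv2.imwrite('pics/g4.png',np.hstack([cv2.resize(im[100:300,220:420],(390,390)),cv2.resize(im2[100:],(400,390))])[:,:,::-1])
E
```

```text
t: 8.3
tool_pos: [0.4999, 0.1594, 0.0707]
tool_rot: [-2.065, -2.367, 0.0]
contact_force: [0.7, -0.2, -0.9]
opening: 0.0275
t: 9.2
tool_pos: [0.501, 0.1595, 0.1623]
tool_rot: [2.064, 2.366, 0.004]
contact_force: [0.1, 1.0, -0.4]
opening: 0.0598
shift [-0.0934  0.1235 -0.0023] turn [ 0.17 -0.02  7.81] F [ 0.1  1.  -0.4] open 0.0598 t 9.2 pos [0.501  0.1595 0.1623]
```

View pics/g4.png

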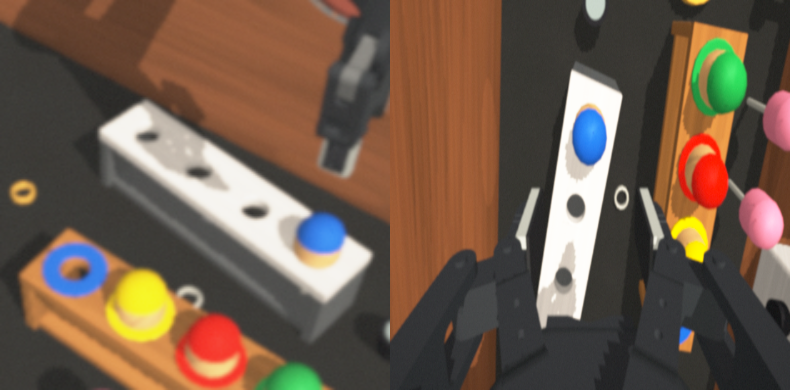

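Blue is seated in the left-end travel hole (scene crop (320,240)). Next is yellow.

```bash
python3 -m handwheel '[0,0,0,0,0,7.8, -0.019,0.0338,0,0,0,0, -0.019,0.0338,0,0,0,0, -0.019,0.0338,0,0,0,0, -0.019,0.0338,0,0,0,0, 0,0,0,0,0,0, 0,0,0,0,0,0]'; python3 -c "
from h import *
to(.636,.0838,.073)"
```

```text
t: 10.0
tool_pos: [0.6343, 0.083, 0.1583]
tool_rot: [-2.22, -2.218, 0.005]
contact_force: [-0.9, -0.2, -0.4]
opening: 0.0596
shift [0.0008 0.002  0.0853] turn [-0.25 -0.01 -0.05] F [-0.9 -0.2 -0.4] open 0.0596 t 10.0 pos [0.6343 0.083  0.1583]
```

```bash
python3 -m handwheel '[0.001,0.002,0.025,-0.2,0,0, 0,0,0.03,0,0,0, 0,0,0.02,0,0,0, 0,0,0.011,0,0,0, 0,0,0,0,0,0, 0,0,0,0,0,0]'; python3 -m handwheel '[0,0,0,0,0,0, 0,0,0,0,0,0, 0,0,0,0,0,0, 0,0,0,0,0,0, 0,0,0,0,0,0, 0,0,0,0,0,0]' 1 60; python3 -m handwheel '[0,0,-0.02,0,0,0, 0,0,-0.03,0,0,0, 0,0,-0.035,0,0,0, 0,0,-0.03,0,0,0, 0,0,0,0,0,0, 0,0,0,0,0,0]'; python3 -c "
from h import *
to(.492,.0960,.187,97.8)
to(.492,.0960,.187,90)"
```

```text
t: 10.6
tool_pos: [0.6375, 0.0848, 0.0755]
tool_rot: [2.219, 2.22, 0.005]
contact_force: [0.7, -0.5, -0.3]
opening: 0.0594
t: 11.2
tool_pos: [0.6396, 0.0846, 0.0812]
tool_rot: [2.217, 2.218, 0.009]
contact_force: [-8.5, 0.2, 18.1]
opening: -0.0003
t: 11.8
tool_pos: [0.6378, 0.0844, 0.1912]
tool_rot: [2.218, 2.218, 0.007]
contact_force: [0.1, -0.1, -0.4]
opening: 0.0001
shift [ 0.0117 -0.1458  0.0033] turn [ 0.36  0.02 -7.8 ] F [ 0.1 -0.1 -0.4] open 0.0001 t 11.8 pos [0.6378 0.0844 0.1912]
shift [ 0.0117 -0.1458  0.0033] turn [ 0.36 -0.    0.  ] F [ 0.1 -0.1 -0.4] open 0.0001 t 11.8 pos [0.6378 0.0844 0.1912]
```

The grip slipped off yellow's dome because it was too high. I'll check yellow, then go lower.

```bash
python3 -m handwheel '[0,0,0,0.4,0,0, 0,0,0,0,0,0, 0,0,0,0,0,0]' 0.3; python3 - <<'E'
from h import *
to(.636,.0838,.1,90)
im,d,c,T=grab('scene'); im2,d2,c2,T2=grab('wrist')
cv2.imwrite('pics/g5.png',np.hstack([cv2.resize(im[160:330,220:420],(390,390)),cv2.resize(im2[100:],(400,390))])[:,:,::-1])
for n in('top','scene'):
    im,d,c,T=grab(n); hsv=cv2.cvtColor(im,cv2.COLOR_RGB2HSV).astype(int)
    m=(abs(hsv[...,0]-27)<8)&(hsv[...,1]>170)&(d>0)&(hsv[...,2]>60)
    nn,l,st,ce=cv2.connectedComponentsWithStats(m.astype(np.uint8))
    for i in range(1,nn):
        if st[i,4]<80: continue
        ys,xs=np.where(l==i); P=np.array([pt(c,T,u,v,d[v,u]) for u,v in zip(xs,ys)]); D=P[P[:,2]>P[:,2].max()-.012]; print(n,ce[i],P[:,2].max(),D.mean(0).round(4))
E
```

```text
t: 12.1
tool_pos: [0.6363, 0.0843, 0.188]
tool_rot: [-2.218, -2.218, 0.007]
contact_force: [-0.2, -0.9, 0.1]
opening: 0.0429
shift [-0.0005  0.0002  0.088 ] turn [-0.36  0.    0.01] F [-0.2 -0.9  0.1] open 0.0429 t 12.1 pos [0.6363 0.0843 0.188 ]
scene [291.69613948 255.88044832] 0.10858363505979979 [0.6411 0.0868 0.1032]
```

View pics/g5.png

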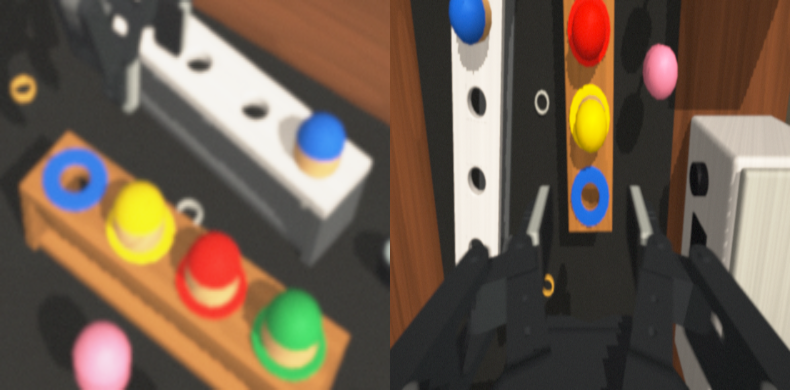

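Yellow is still upright in its ring (scene crop (140,215)), not displaced. Descending lower this time.

```bash
python3 -m handwheel '[0,0,0.04,-0.2,0,0, 0,0,0.04,0,0,0, 0,0,0.02,0,0,0, 0,0,0.014,0,0,0, 0,0,0,0,0,0, 0,0,0,0,0,0]'; python3 -m handwheel '[0,0,0.003,0,0,0, 0,0,0,0,0,0]'; python3 -m handwheel '[0,0,0.003,0,0,0, 0,0,0,0,0,0]'
```

```text
t: 12.9
tool_pos: [0.6377, 0.0844, 0.0769]
tool_rot: [2.221, 2.221, 0.002]
contact_force: [0.7, -0.8, 0.2]
opening: 0.0596
t: 13.1
tool_pos: [0.6379, 0.0844, 0.0743]
tool_rot: [2.22, 2.22, 0.003]
contact_force: [-0.0, 0.5, 1.2]
opening: 0.0598
t: 13.3
tool_pos: [0.6369, 0.0844, 0.0699]
tool_rot: [2.221, 2.222, 0.0]
contact_force: [-0.9, 0.1, -0.2]
opening: 0.0596
```

```bash
python3 -m handwheel '[0,0,0.004,0,0,0, 0,0,0,0,0,0]'; python3 -m handwheel '[0,0,0,0,0,0, 0,0,0,0,0,0, 0,0,0,0,0,0, 0,0,0,0,0,0, 0,0,0,0,0,0]' 0.75 60
```

```text
t: 13.5
tool_pos: [0.6364, 0.0844, 0.065]
tool_rot: [-2.221, -2.221, 0.001]
contact_force: [0.3, -0.0, -0.0]
opening: 0.0596
t: 14.0
tool_pos: [0.6374, 0.0844, 0.0664]
tool_rot: [2.221, 2.221, 0.001]
contact_force: [0.4, -0.2, 3.0]
opening: 0.0332
```

The opening is larger but still on the dome (33 < 38 mm), so I go 6 mm lower.

```bash
python3 -m handwheel '[0,0,0,0,0,0, 0,0,0,0,0,0, 0,0,0.003,0,0,0, 0,0,0.003,0,0,0, 0,0,0,0,0,0]' 0.3;  python3 -m handwheel '[0,0,0,0,0,0, 0,0,0,0,0,0, 0,0,0,0,0,0, 0,0,0,0,0,0, 0,0,0,0,0,0]' 0.75 60
```

```text
t: 14.5
tool_pos: [0.6362, 0.0844, 0.0587]
tool_rot: [-2.22, -2.221, 0.002]
contact_force: [-0.0, 0.6, 0.4]
opening: 0.0595
t: 15.0
tool_pos: [0.6373, 0.0844, 0.0602]
tool_rot: [2.221, 2.221, 0.001]
contact_force: [-0.1, 0.0, 1.6]
opening: 0.0346
```

```bash
python3 - <<'E'
from h import *
im,d,c,T=grab('scene'); im2,*_=grab('wrist')
cv2.imwrite('pics/g6.png',np.hstack([cv2.resize(im[190:290,240:340],(390,390),interpolation=cv2.INTER_CUBIC),cv2.resize(im2[200:,180:380],(390,390))])[:,:,::-1])
E
```

```text
(no output)
```

View pics/g6.png

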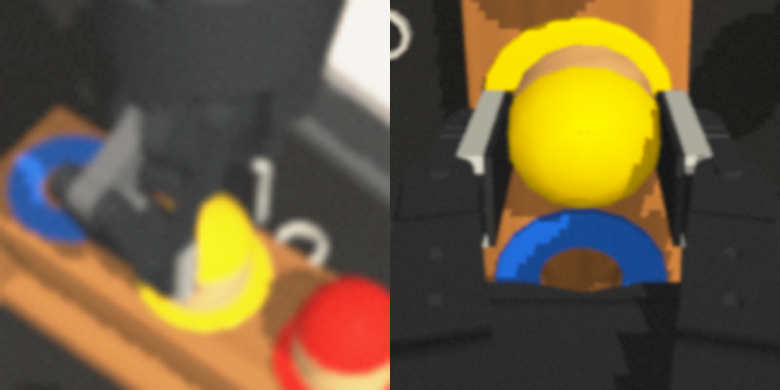

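The pads now reach down close to the ring on the handle's straight part. Lifting slowly.

```bash
python3 -m handwheel '[0,0,-0.005,0,0,0, 0,0,-0.01,0,0,0, 0,0,-0.015,0,0,0, 0,0,0,0,0,0]'; python3 -m handwheel '[0,0,-0.03,0,0,0, 0,0,-0.04,0,0,0, 0,0,-0.03,0,0,0, 0,0,0,0,0,0]'; python3 -c "
from h import *
to(.4917,.0962,.187,90)"
```

```text
t: 15.5
tool_pos: [0.6391, 0.0844, 0.0936]
tool_rot: [2.218, 2.219, 0.006]
contact_force: [0.7, 0.2, 0.1]
opening: 0.0347
t: 15.9
tool_pos: [0.6404, 0.0845, 0.1971]
tool_rot: [2.215, 2.216, 0.013]
contact_force: [0.8, 0.2, -0.5]
opening: 0.0345
shift [ 0.0117 -0.1488  0.0084] turn [ 0.67 -0.01  0.01] F [ 0.8  0.2 -0.5] open 0.0345 t 15.9 pos [0.6404 0.0845 0.1971]
```

```bash
python3 -m handwheel '[0.003,-0.0363,0,0,0,0, 0.003,-0.0363,0,0,0,0, 0.003,-0.0363,0,0,0,0, 0.003,-0.0363,0,0,0,0, 0,0,0,0,0,-7.8, 0,0,0,0,0,0, 0,0,0,0,0,0]'; python3 -c "
from h import *
to(.4917,.0962,.06,97.8)"
```

```text
t: 16.6
tool_pos: [0.4918, 0.0963, 0.1895]
tool_rot: [-2.068, -2.365, 0.0]
contact_force: [-0.7, -0.2, -0.9]
opening: 0.0346
shift [-1.000e-04 -1.000e-04  1.295e-01] turn [-0.01  0.   -0.14] F [-0.7 -0.2 -0.9] open 0.0346 t 16.6 pos [0.4918 0.0963 0.1895]
```

```bash
python3 -m handwheel '[0,0,0.035,0,0,0, 0,0,0.035,0,0,0, 0,0,0.03,0,0,0, 0,0,0.02,0,0,0, 0,0,0.008,0,0,0, 0,0,0,0,0,0, 0,0,0,0,0,0]'; python3 -m handwheel '[0,0,0.003,0,0,0, 0,0,0,0,0,0, 0,0,0,0,0,0]';python3 -m handwheel '[0,0,0.002,0,0,0, 0,0,0,0,0,0]'
```

```text
t: 17.3
tool_pos: [0.4929, 0.0964, 0.0629]
tool_rot: [2.065, 2.366, 0.002]
contact_force: [0.5, 0.7, -0.1]
opening: 0.0347
t: 17.6
tool_pos: [0.4922, 0.0964, 0.0595]
tool_rot: [2.065, 2.367, 0.001]
contact_force: [-0.4, 0.3, -0.6]
opening: 0.0346
t: 17.8
tool_pos: [0.4916, 0.0964, 0.0567]
tool_rot: [-2.065, -2.367, 0.0]
contact_force: [-0.3, -0.1, -1.4]
opening: 0.0344
```

```bash
python3 -m handwheel '[0,0,0,0,0,0, 0,0,0,0,0,0, 0,0,0,0,0,0, 0,0,0,0,0,0, 0,0,-0.02,0,0,0, 0,0,-0.04,0,0,0, 0,0,-0.04,0,0,0, 0,0,0,0,0,7.8, 0.013,0.0358,0,0,0,0, 0.013,0.0358,0,0,0,0, 0.013,0.0358,0,0,0,0, 0.013,0.0358,0,0,0,0, 0,0,0,0,0,0, 0,0,0,0,0,0, 0,0,0,0,0,0]' 0.3; python3 - <<'E'
from h import *
to(.635,.148,.06)
im,d,c,T=grab('scene'); cv2.imwrite('pics/g7.png',cv2.resize(im[130:340,220:420],(400,420))[:,:,::-1])
E
```

```text
t: 19.3
tool_pos: [0.6341, 0.1482, 0.1567]
tool_rot: [-2.221, -2.221, 0.001]
contact_force: [-0.3, -0.6, 0.2]
opening: 0.0599
shift [-0.0001  0.0009  0.0967] turn [-0.04  0.01  0.  ] F [-0.3 -0.6  0.2] open 0.0599 t 19.3 pos [0.6341 0.1482 0.1567]
```

View pics/g7.png

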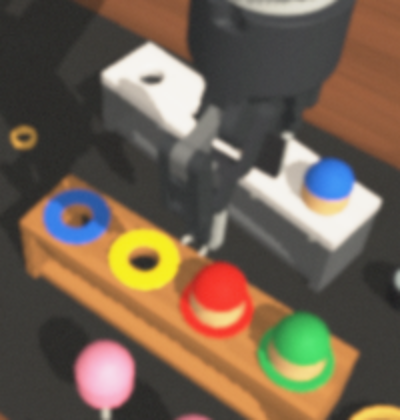

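The yellow ring is empty at (143,258) and the red and green gravers still stand; yellow itself is hidden behind the arm. Grasping red.

```bash
python3 -m handwheel '[0,0.001,0.035,0,0,0, 0,0,0.03,0,0,0, 0,0,0.02,0,0,0, 0,0,0.012,0,0,0, 0,0,0,0,0,0, 0,0,0,0,0,0]'; python3 -m handwheel '[0,0,0,0,0,0, 0,0,0,0,0,0, 0,0,0,0,0,0, 0,0,0,0,0,0, 0,0,0,0,0,0]' 0.75 60
```

```text
t: 19.95
tool_pos: [0.6364, 0.1484, 0.0611]
tool_rot: [2.221, 2.221, 0.002]
contact_force: [-0.0, 0.2, -0.2]
opening: 0.0599
t: 20.45
tool_pos: [0.6374, 0.1486, 0.0625]
tool_rot: [2.22, 2.22, 0.004]
contact_force: [-1.3, -0.7, 6.1]
opening: 0.0341
```

```bash
python3 -m handwheel '[0,0,0,0,0,0, 0,0,0,0,0,0, 0,-0.001,0.002,0,0,0, 0,0,0.002,0,0,0, 0,0,0,0,0,0]' 0.3; python3 -m handwheel '[0,0,0,0,0,0, 0,0,0,0,0,0, 0,0,0,0,0,0, 0,0,0,0,0,0, 0,0,0,0,0,0]' 0.75 60; python3 -m handwheel '[0,0,-0.005,0,0,0, 0,0,-0.01,0,0,0, 0,0,-0.015,0,0,0, 0,0,-0.03,0,0,0, 0,0,-0.04,0,0,0, 0,0,-0.03,0,0,0, 0,0,0,0,0,0, 0,0,0,0,0,0]'; python3 -c "
from h import *
to(.483,.0330,.187,90)"
```

```text
t: 20.95
tool_pos: [0.6343, 0.1483, 0.0549]
tool_rot: [-2.221, -2.221, 0.002]
contact_force: [0.1, -0.0, -0.1]
opening: 0.06
t: 21.45
tool_pos: [0.6353, 0.1484, 0.0562]
tool_rot: [2.221, 2.221, 0.001]
contact_force: [0.5, 0.2, 1.9]
opening: 0.0349
t: 22.25
tool_pos: [0.6356, 0.1485, 0.1879]
tool_rot: [2.22, 2.22, 0.004]
contact_force: [0.5, -0.6, -1.9]
opening: 0.0351
shift [-0.1154 -0.1527  0.0004] turn [ 0.18 -0.02  0.01] F [ 0.5 -0.6 -1.9] open 0.0351 t 22.25 pos [0.6356 0.1485 0.1879]
```

```bash
python3 -m handwheel '[-0.0231,-0.0304,0,0,0,0, -0.0231,-0.0304,0,0,0,0, -0.0231,-0.0304,0,0,0,0, -0.0231,-0.0304,0,0,0,0, -0.0231,-0.0304,0,0,0,0, 0,0,0,0,0,-7.8, 0,0,0,0,0,0, 0,0,0,0,0,0]'; python3 - <<'E'
from h import *
to(.483,.033,.053,97.8)
im,d,c,T=grab('wrist'); im2,*_=grab('scene')
cv2.imwrite('pics/g8.png',np.hstack([cv2.resize(im2[120:320,220:420],(390,390)),cv2.resize(im[:],(400,390))])[:,:,::-1])
E
```

```text
t: 23.05
tool_pos: [0.4824, 0.033, 0.1847]
tool_rot: [-2.067, -2.364, 0.002]
contact_force: [0.0, 0.8, -0.0]
opening: 0.0351
shift [-1.000e-04  8.000e-04  1.317e-01] turn [-0.1  -0.03 -0.14] F [ 0.   0.8 -0. ] open 0.0351 t 23.05 pos [0.4824 0.033  0.1847]
```

View pics/g8.png

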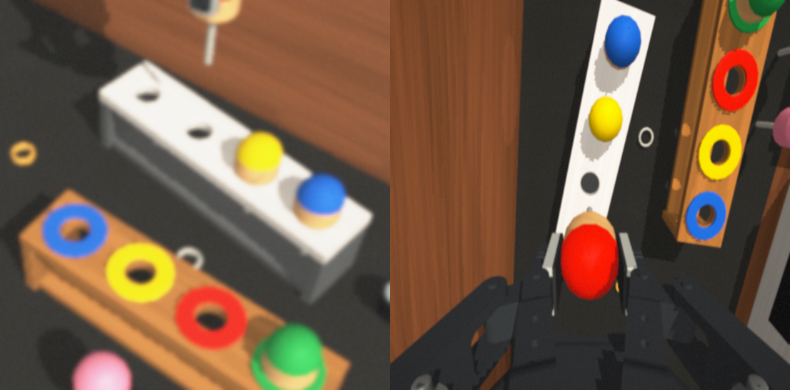

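Blue (320,198) and yellow (259,155) are seated in the travel rack. Red is held upright over the next hole, so I lower it.

```bash
python3 -m handwheel '[0,0,0.035,0,0,0, 0,0,0.035,0,0,0, 0,0,0.03,0,0,0, 0,0,0.018,0,0,0, 0,0,0.007,0,0,0, 0,0,0,0,0,0, 0,0,0,0,0,0]'; python3 -m handwheel '[0,0,0.004,0,0,0, 0,0,0,0,0,0, 0,0,0,0,0,0]';python3 -m handwheel '[0,0,0.002,0,0,0, 0,0,0,0,0,0]'
```

```text
t: 23.85
tool_pos: [0.484, 0.033, 0.0619]
tool_rot: [2.064, 2.367, 0.002]
contact_force: [-0.4, 0.2, -0.7]
opening: 0.0351
t: 24.15
tool_pos: [0.4833, 0.0328, 0.0574]
tool_rot: [2.065, 2.367, 0.001]
contact_force: [0.1, -0.3, 0.0]
opening: 0.0351
t: 24.35
tool_pos: [0.4828, 0.0329, 0.0547]
tool_rot: [-2.065, -2.367, 0.0]
contact_force: [-0.8, -0.1, -1.2]
opening: 0.0355
```

```bash
python3 -m handwheel '[0,0,0.001,0,0,0, 0,0,0,0,0,0, 0,0,0,0,0,0, 0,0,0,0,0,0, 0,0,-0.02,0,0,0, 0,0,-0.04,0,0,0, 0,0,-0.045,0,0,0, 0,0,0,0,0,7.8, 0.0358,0.0303,0,0,0,0, 0.0358,0.0303,0,0,0,0, 0.0358,0.0303,0,0,0,0, 0.0358,0.0303,0,0,0,0, 0.0358,0.0303,0,0,0,0, 0,0,0,0,0,0, 0,0,0,0,0,0, 0,0,0,0,0,0]' 0.3; python3 - <<'E'
from h import *
to(.6345,.212,.056)
im,d,c,T=grab('wrist'); hsv=cv2.cvtColor(im,cv2.COLOR_RGB2HSV).astype(int)
m=(abs(hsv[...,0]-60)<=15)&(hsv[...,1]>150)&(d>0); ys,xs=np.where(m)
P=np.array([pt(c,T,u,v,d[v,u]) for u,v in zip(xs,ys)]); D=P[P[:,2]>P[:,2].max()-.006]; print(len(P),P[:,2].max(),D.mean(0).round(4))
E
```

```text
t: 25.95
tool_pos: [0.634, 0.2113, 0.1587]
tool_rot: [-2.222, -2.221, 0.001]
contact_force: [0.2, -0.1, 0.4]
opening: 0.0596
shift [0.0007 0.0006 0.1027] turn [-0.03  0.02 -0.01] F [ 0.2 -0.1  0.4] open 0.0596 t 25.95 pos [0.634  0.2113 0.1587]
2465 0.10988859331332487 [0.6335 0.2138 0.1067]
```

```bash
python3 -m handwheel '[0.0015,0,0.035,0,0,0, 0,0,0.03,0,0,0, 0,0,0.025,0,0,0, 0,0,0.013,0,0,0, 0,0,0,0,0,0, 0,0,0,0,0,0, 0,0,0,0,0,0]'; python3 -m handwheel '[0,0,0,0,0,0, 0,0,0,0,0,0, 0,0,0,0,0,0, 0,0,0,0,0,0, 0,0,0,0,0,0]' 0.75 60; python3 -m handwheel '[0,0,-0.005,0,0,0, 0,0,-0.01,0,0,0, 0,0,-0.015,0,0,0, 0,0,-0.03,0,0,0, 0,0,-0.04,0,0,0, 0,0,-0.03,0,0,0, 0,0,0,0,0,0, 0,0,0,0,0,0]'; python3 -c "
from h import *
to(.4744,-.0302,.187,90)"
```

```text
t: 26.7
tool_pos: [0.6359, 0.2135, 0.0583]
tool_rot: [2.22, 2.22, 0.005]
contact_force: [-0.2, 0.3, 0.2]
opening: 0.0597
t: 27.2
tool_pos: [0.6358, 0.2137, 0.058]
tool_rot: [2.22, 2.22, 0.004]
contact_force: [-0.9, -0.7, 6.5]
opening: 0.0347
t: 28.0
tool_pos: [0.635, 0.2136, 0.1877]
tool_rot: [2.22, 2.221, 0.004]
contact_force: [-0.9, 0.3, -1.6]
opening: 0.0344
shift [-2.437e-01 -1.607e-01  1.000e-04] turn [ 0.16 -0.04  0.01] F [-0.9  0.3 -1.6] open 0.0344 t 28.0 pos [0.635  0.2136 0.1877]
```

```bash
python3 -m handwheel '[-0.0348,-0.0229,0,0,0,0, -0.0348,-0.0229,0,0,0,0, -0.0348,-0.0229,0,0,0,0, -0.0348,-0.0229,0,0,0,0, -0.0348,-0.0229,0,0,0,0, -0.0348,-0.0229,0,0,0,0, -0.0348,-0.0229,0,0,0,0, 0,0,0,0,0,-7.8, 0,0,0,0,0,0, 0,0,0,0,0,0]'; python3 - <<'E'
from h import *
to(.4744,-.0302,.055,97.8)
im,d,c,T=grab('wrist'); im2,*_=grab('scene')
cv2.imwrite('pics/g9.png',np.hstack([cv2.resize(im2[100:300,220:420],(390,390)),cv2.resize(im[:],(400,390))])[:,:,::-1])
E
```

```text
t: 29.0
tool_pos: [0.4735, -0.0299, 0.1845]
tool_rot: [-2.067, -2.363, 0.001]
contact_force: [-0.6, -0.1, -0.7]
opening: 0.0349
shift [-0.0005  0.0011  0.1295] turn [-0.12 -0.06 -0.13] F [-0.6 -0.1 -0.7] open 0.0349 t 29.0 pos [ 0.4735 -0.0299  0.1845]
```

View pics/g9.png

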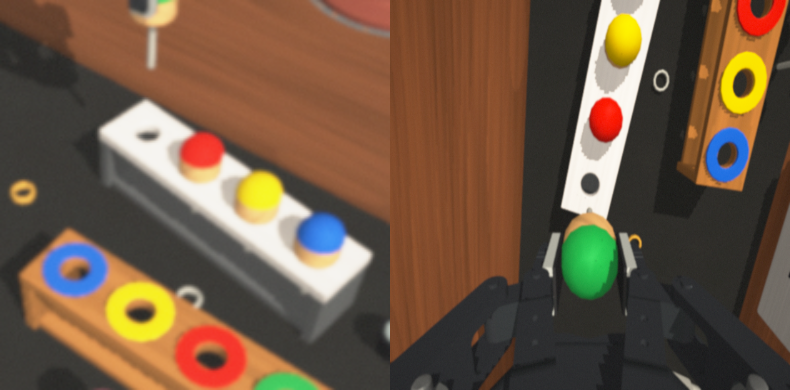

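Red, yellow and blue are seated at scene crop (202,155), (259,195) and (320,238). Green is upright over the last hole. Lowering.

```bash
python3 -m handwheel '[0,0,0.035,0,0,0, 0,0,0.035,0,0,0, 0,0,0.03,0,0,0, 0,0,0.018,0,0,0, 0,0,0.007,0,0,0, 0,0,0,0,0,0, 0,0,0,0,0,0]'; python3 -m handwheel '[0,0,0.003,0,0,0, 0,0,0,0,0,0, 0,0,0,0,0,0]';python3 -m handwheel '[0,0,0.002,0,0,0, 0,0,0,0,0,0]'
```

```text
t: 29.8
tool_pos: [0.4751, -0.0301, 0.0619]
tool_rot: [2.064, 2.367, 0.001]
contact_force: [-0.3, 0.1, -0.3]
opening: 0.0349
t: 30.1
tool_pos: [0.4746, -0.0303, 0.0585]
tool_rot: [2.064, 2.367, 0.001]
contact_force: [-0.7, 0.9, -1.2]
opening: 0.0347
t: 30.3
tool_pos: [0.474, -0.0302, 0.0557]
tool_rot: [-2.065, -2.367, 0.0]
contact_force: [-0.0, 0.1, 1.1]
opening: 0.0351
```

Release and retreat up and to the right.

```bash
python3 -m handwheel '[0,0,0,0,0,0, 0,0,0,0,0,0, 0,0,0,0,0,0, 0,0,0,0,0,0, 0,0,-0.02,0,0,0, 0,0,-0.04,0,0,0, 0,0,-0.04,0,0,0, -0.04,0,0,0,0,0, -0.04,0,0,0,0,0, -0.04,0,0,0,0,0, -0.04,0,0,0,0,0, -0.04,0,0,0,0,0, -0.04,0,0,0,0,0, 0,0,0,0,0,0, 0,0,0,0,0,0, 0,0,0,0,0,0]' 0.3; python3 - <<'E'
from h import *
to(0.47,-.27,.15)
cols={'green':(60,15),'red':(0,8),'yellow':(27,8),'blue':(110,15),'pink':(170,10)}
for n in('top','scene'):
    im,d,c,T=grab(n); hsv=cv2.cvtColor(im,cv2.COLOR_RGB2HSV).astype(int)
    if n=='top': A=im
    else: B=im
    for k,(h,w) in cols.items():
        m=((np.abs((hsv[...,0]-h+90)%180-90)<=w)&(hsv[...,1]>(90 if k=='pink' else 160))&(hsv[...,2]>60)&(d>0)).astype(np.uint8)
        nn,l,st,ce=cv2.connectedComponentsWithStats(m)
        for i in range(1,nn):
            if st[i,4]<80: continue
            ys,xs=np.where(l==i); P=np.array([pt(c,T,u,v,d[v,u]) for u,v in zip(xs,ys)])
            if not(.4<P[:,0].mean()<.8 and -.1<P[:,1].mean()<.3): continue
            D=P[P[:,2]>P[:,2].max()-.01]; print(n,k,'maxz',P[:,2].max().round(4),D.mean(0).round(4))
cv2.imwrite('pics/g10.png',np.hstack([cv2.resize(A[110:310,110:330],(429,390)),cv2.resize(B[130:330,220:410],(370,390))])[:,:,::-1])
E
```

```text
t: 31.9
tool_pos: [0.5066, -0.2671, 0.1556]
tool_rot: [-2.064, -2.368, -0.0]
contact_force: [-0.6, -0.1, 0.6]
opening: 0.0601
shift [ 0.0021 -0.0366  0.0056] turn [-0.02 -0.04  7.85] F [-0.6 -0.1  0.6] open 0.0601 t 31.9 pos [ 0.5066 -0.2671  0.1556]
top green maxz 0.1065 [ 0.4745 -0.0344  0.1013]
top red maxz 0.0778 [0.6355 0.1465 0.074 ]
top red maxz 0.108 [0.4845 0.0314 0.1022]
top yellow maxz 0.0782 [0.6366 0.0827 0.0738]
top yellow maxz 0.1075 [0.493  0.0944 0.1017]
top blue maxz 0.0787 [0.6366 0.0186 0.0742]
top blue maxz 0.1069 [0.5014 0.156  0.1017]
top pink maxz 0.0889 [0.7275 0.1821 0.0836]
top pink maxz 0.0913 [0.7216 0.1063 0.0849]
scene green maxz 0.1043 [ 0.4793 -0.027   0.0998]
scene green maxz 0.0748 [0.6351 0.2132 0.0723]
scene red maxz 0.1045 [0.4875 0.0362 0.0998]
scene red maxz 0.0756 [0.6344 0.1489 0.0718]
scene yellow maxz 0.104 [0.4961 0.0988 0.0996]
scene yellow maxz 0.0747 [0.6352 0.0851 0.0715]
scene blue maxz 0.1054 [0.5044 0.1604 0.1001]
scene blue maxz 0.0743 [0.6369 0.0219 0.0723]
scene pink maxz 0.0896 [0.7222 0.1114 0.0847]
scene pink maxz 0.0892 [0.7282 0.1869 0.0844]
```

View pics/g10.png

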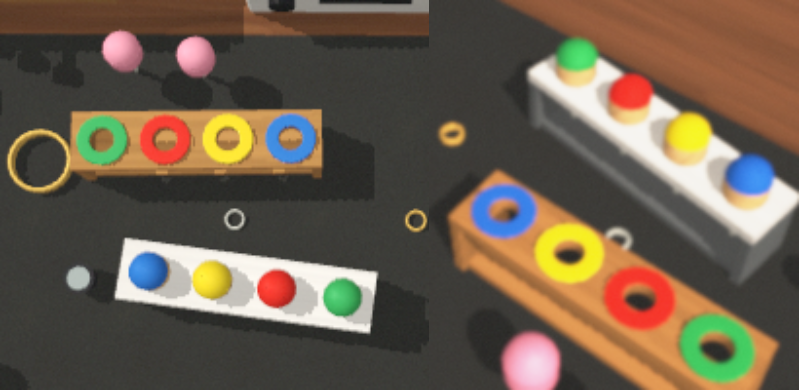

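All four crowns now top out at about 0.104 m, which means they are seated. In the top view the travel rack reads, left to right, blue (148,271), yellow (212,280), red (276,288), green (342,297). The rings read green, red, yellow, blue, so the order is exactly reversed. Handing in.

```bash
python3 -c "
from station import ctrl
print(ctrl.finish_job())"
```

```text
the job is handed in; nothing more can be done
None
```

All four gravers are in the travel rack in reverse order, and I handed the job in at about 32 s of the 86 s allowed. From left to right the travel rack now holds blue, yellow, red, green; the storage rings read green, red, yellow, blue.

- **Seating:** The last pictures show every graver upright. Crown tops measure 0.104–0.105 m in the scene view and 0.107–0.108 m in the top view. The expected height is 0.104 m, and the top camera also read about 3 mm high on the first look. The crowns sit within about 5 mm of the measured hole centres.
- **Surroundings:** The pink look-alikes stayed within about 3 mm of their first readings, which is measuring scatter. The arm was clear of everything when I handed in.
- **What went wrong:** My first grip on yellow was too high and slipped off its dome, pushing on it with about 20 N. It stayed upright in its ring, and I gripped it again lower. Blue had been carried with the same high grip but held. The finger opening read about 35 mm on the 38 mm handles, so I relied on the images and lift checks instead.

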